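# Stack turned blanks in a drying pyramid and start the fan

### The job

Finish the drying stack on the notched rack with the three turned blanks from the tray: saddle the two pale ash ones in the two gaps of the bottom row, one in each, then the dark walnut one in the gap on top of them, all lying along the rack with their ends about in line; set each one down rather than dropping it. Once the pyramid of six stands, turn the fan's selector to its two-dot mark so that it clicks in there. Leave the bottom row and everything else on the bench where it is.

Things in the scene. Friction and masses are not known exactly. Their poses are not given: they have to be found in the camera images.
- rack: Fixed brown wooden rack, 160 x 272 mm: two bearers 37 mm high with V notches. Origin on the bench under its centre; blanks lie along its x, centred at x = 0. Places, by rack y and height of the blank's axis above the bench: bottom row in the notches at y = -84, 0, 84 mm, 52 mm up (26 mm air gaps); saddled in the gaps at y = -42, 42 mm, 92 mm up; on top of those at y = 0, 132 mm up.
- base_left: Pale ash turned round blank, a plain cylinder 58 mm in diameter and 160 mm long with red wax on its end faces, 0.23 to 0.37 kg; origin at its centre, x along its axis. Bottom row of the rack, in the notch at rack y = -84 mm; stays there.
- base_mid: Pale ash turned round blank, a plain cylinder 58 mm in diameter and 160 mm long with red wax on its end faces, 0.23 to 0.37 kg; origin at its centre, x along its axis. Bottom row of the rack, in the notch at rack y = 0 mm; stays there.
- base_right: Pale ash turned round blank, a plain cylinder 58 mm in diameter and 160 mm long with red wax on its end faces, 0.23 to 0.37 kg; origin at its centre, x along its axis. Bottom row of the rack, in the notch at rack y = 84 mm; stays there.
- tray: Fixed shallow wooden carrying tray, 200 x 300 mm, rim 22 mm high; origin on the bench under its centre. Its floor, 8 mm up, has three bays along its y at 92 mm pitch, parted by strips 8 mm high; in each a loose blank lies along the tray's x, its axis 37 mm above the bench. Which blank is in which bay varies.
- ash_a: Pale ash turned round blank, a plain cylinder 58 mm in diameter and 160 mm long with red wax on its end faces, 0.23 to 0.37 kg; origin at its centre, x along its axis. Starts in the tray.
- ash_b: The other pale ash blank in the tray, the same as ash_a and interchangeable with it. A turned round blank, a plain cylinder 58 mm in diameter and 160 mm long with red wax on its end faces, 0.23 to 0.37 kg; origin at its centre, x along its axis.
- walnut: Dark brown walnut turned round blank, a plain cylinder 58 mm in diameter and 160 mm long with red wax on its end faces, 0.23 to 0.37 kg; origin at its centre, x along its axis. Starts in the tray.
- fan: Fixed grey bench drying fan, 210 mm (its x) x 250 mm (its y), flat lid 130 mm above the bench, louvred outlet at its -x face towards the rack, carry handle 25 mm proud of the lid at its +x edge. Origin on the bench under its centre.
- selector_grip (a point): On the vertical axis of the red selector knob on the fan's lid, 27 mm above the lid: the TCP height to pinch it. The knob (at x = -15, y = 25 mm of the fan) is a skirt 48 mm across, 7 mm high, with an upright bar grip 46 mm long, 14 mm thick, its top 31 mm above the lid. The point's x axis runs along the bar to the end with the white pointer line.
- selector (a joint): Angle of the knob in rad, growing clockwise seen from above. It clicks into four detents 40 degrees apart, marked in white on the lid: open ring (off) at 0, one dot at 0.698, two dots at 1.396, three dots at 2.094. It starts in the off or the one-dot detent. Let go within 10 degrees of a mark it settles there; turning takes up to 0.07 N m.
- glue_bottle: Bystander: yellow glue bottle, 60 mm across, 195 mm tall, upright; origin on the bench under its middle.
- wax_tin: Bystander: green wax tin with a brass lid, 79 mm across, 50 mm tall; origin on the bench under its middle.
- chisel: Bystander: chisel with a blue handle, 255 mm long, lying along its x; origin on the bench under its middle.
- block_plane: Bystander: iron and brass block plane, 160 x 52 mm, 65 mm tall; origin on the bench under its middle.
- try_square: Bystander: try square lying flat, dark wood stock 100 x 30 x 18 mm along its x, steel blade 150 mm long along its +y; origin on the bench under its middle.
- square_billet: Bystander: pale square billet, not yet turned, 180 x 55 x 55 mm, lying along its x; origin on the bench under its middle.
Mind the look-alikes: they are no part of the job. Leave any turquoise look-alike of the ash_b alone.

How it is judged:
On the way, in this order (a step that is already met when the one before it is completed fails the run):
1. one ash blank lies released in a gap of the bottom row ((((x of ash_a in the frame of rack between -0.025 and 0.025 m and y of ash_a in the frame of rack between -0.05 and -0.034 m and z of ash_a in the frame of rack between 0.086 and 0.098 m and angle between the x axis of ash_a and the x axis of rack, either way round below 0.12 rad and linear speed of ash_a below 0.03 m/s) and contact force between the fingers and ash_a below 0.05 N) or ((x of ash_a in the frame of rack between -0.025 and 0.025 m and y of ash_a in the frame of rack between 0.034 and 0.05 m and z of ash_a in the frame of rack between 0.086 and 0.098 m and angle between the x axis of ash_a and the x axis of rack, either way round below 0.12 rad and linear speed of ash_a below 0.03 m/s) and contact force between the fingers and ash_a below 0.05 N) or ((x of ash_b in the frame of rack between -0.025 and 0.025 m and y of ash_b in the frame of rack between -0.05 and -0.034 m and z of ash_b in the frame of rack between 0.086 and 0.098 m and angle between the x axis of ash_b and the x axis of rack, either way round below 0.12 rad and linear speed of ash_b below 0.03 m/s) and contact force between the fingers and ash_b below 0.05 N) or ((x of ash_b in the frame of rack between -0.025 and 0.025 m and y of ash_b in the frame of rack between 0.034 and 0.05 m and z of ash_b in the frame of rack between 0.086 and 0.098 m and angle between the x axis of ash_b and the x axis of rack, either way round below 0.12 rad and linear speed of ash_b below 0.03 m/s) and contact force between the fingers and ash_b below 0.05 N))), for 0.2 s.
2. both ash blanks lie released in the two gaps of the bottom row ((((x of ash_a in the frame of rack between -0.025 and 0.025 m and y of ash_a in the frame of rack between -0.05 and -0.034 m and z of ash_a in the frame of rack between 0.086 and 0.098 m and angle between the x axis of ash_a and the x axis of rack, either way round below 0.12 rad and linear speed of ash_a below 0.03 m/s) and (x of ash_b in the frame of rack between -0.025 and 0.025 m and y of ash_b in the frame of rack between 0.034 and 0.05 m and z of ash_b in the frame of rack between 0.086 and 0.098 m and angle between the x axis of ash_b and the x axis of rack, either way round below 0.12 rad and linear speed of ash_b below 0.03 m/s)) or ((x of ash_a in the frame of rack between -0.025 and 0.025 m and y of ash_a in the frame of rack between 0.034 and 0.05 m and z of ash_a in the frame of rack between 0.086 and 0.098 m and angle between the x axis of ash_a and the x axis of rack, either way round below 0.12 rad and linear speed of ash_a below 0.03 m/s) and (x of ash_b in the frame of rack between -0.025 and 0.025 m and y of ash_b in the frame of rack between -0.05 and -0.034 m and z of ash_b in the frame of rack between 0.086 and 0.098 m and angle between the x axis of ash_b and the x axis of rack, either way round below 0.12 rad and linear speed of ash_b below 0.03 m/s))) and contact force between the fingers and ash_a below 0.05 N and contact force between the fingers and ash_b below 0.05 N), for 0.2 s.
3. the walnut blank lies released on top, in the gap between the two ash blanks of the second layer (all of step 2 and x of walnut in the frame of rack between -0.025 and 0.025 m and y of walnut in the frame of rack between -0.008 and 0.008 m and z of walnut in the frame of rack between 0.126 and 0.138 m and angle between the x axis of walnut and the x axis of rack, either way round below 0.12 rad and linear speed of walnut below 0.03 m/s and contact force between the fingers and walnut below 0.05 N), for 0.2 s.
4. the selector is in the two-dot detent and the pyramid stands (all of step 3 and value of joint selector between 1.2763 and 1.5163 rad and velocity of joint selector between -0.1 and 0.1 rad/s), for 0.2 s.
At the end, for the whole second after the job is handed in: Three bottom blanks still in their notches, an ash blank saddled in each gap, the walnut one on top between them (rack y within 8, height within 6, x within 25 mm of the places given; axes within 0.12 rad), all still and released; selector within 0.12 rad of two dots (all of step 4 and x of base_left in the frame of rack between -0.025 and 0.025 m and y of base_left in the frame of rack between -0.092 and -0.076 m and z of base_left in the frame of rack between 0.046 and 0.058 m and angle between the x axis of each of base_left, base_mid, base_right and the x axis of rack, either way round below 0.12 rad and linear speed of each of base_left, base_mid, base_right below 0.03 m/s and x of base_mid in the frame of rack between -0.025 and 0.025 m and y of base_mid in the frame of rack between -0.008 and 0.008 m and z of base_mid in the frame of rack between 0.046 and 0.058 m and x of base_right in the frame of rack between -0.025 and 0.025 m and y of base_right in the frame of rack between 0.076 and 0.092 m and z of base_right in the frame of rack between 0.046 and 0.058 m); the robot touches nothing.
It fails at once if a blank from the tray falls or rolls free of the fingers faster than 0.6 m/s (a drop of about 18 mm) ((linear speed of ash_a above 0.6 m/s and contact force between the fingers and ash_a below 0.01 N) or (linear speed of ash_b above 0.6 m/s and contact force between the fingers and ash_b below 0.01 N) or (linear speed of walnut above 0.6 m/s and contact force between the fingers and walnut below 0.01 N)).
It fails at once if a bystander on the bench is moved by more than 30 mm (distance of any of glue_bottle, wax_tin, chisel, block_plane, try_square, square_billet from where it was at the start of the episode above 0.03 m).
It also fails if it takes over 72 s, if anything falls off the work surface, if the arm or the gripper's body presses on something with over 40 N, if the wrist force passes 120 N, or if a joint passes its speed limit or range.

### The arm

A 7-joint arm with a two-finger parallel gripper is mounted at the origin on the work surface. World frame = base frame: x ahead of the robot, y to its left, z up, the work surface at z = 0. Lengths are in m, angles in rad, forces in N, time in s.
With the tool pointing down it reaches from about 0.4 to 0.875 m from the base axis. Payload 19.3 kg.
Tool frame: the origin (TCP) lies between the finger pads, 19 mm behind the fingertips; this is the grasp point; z points along the fingers, y is the line along which they close (so a half turn about z gives the same grasp; the last joint's range is limited). The gripper opens to 85 mm and grips with 20 to 120 N. Pads are 22 mm wide; open, the fingers measure 114 mm over their backs; the gripper's body (76 mm by 85 mm) begins 54 mm behind the grasp point. The pads swing forward as they close: fully open they stand 13 mm farther back than shut.
Start: joints at [-1.23, 0.521, -0.036, 1.599, 0.021, 1.021, -0.113], TCP at [0.25, 0.573, 0.25] pointing down, gripper open.
Joint ranges: [-2.91, 2.91], [-0.3, 2.13], [-1.5, 1.42], [0.17, 2.43], [-1.26, 4.41], [0.16, 1.93], [-2.52, 2.52]. Speed limits (rad/s): [1.89, 1.89, 2.39, 2.39, 3.01, 3.01, 3.01].

### API

Orientations are given as [roll, pitch, yaw] about the fixed x, y, z axes, in that order (R = Rz(yaw) Ry(pitch) Rx(roll)).
In Python, from workcell import bot gives the robot as it stands.
- The arm moves only by the tool carry_out, never from a script. Its argument "rows" is a list that holds one entry, the list of rows, each a list of 4 numbers: the shift along the tool's x, y, z in m, then the turn about the tool's z in degrees. In form: [[[x, y, z, twist], ...]]. A call has 1 to 12 rows; each row is the pose to reach, as a shift and turn from the pose commanded when the call began, along the tool's axes at that moment; what a row does not reach only later rows make up. A row lasts 1/12 s, in which the tool goes at most 41.7 mm and 7.16 degrees, less where a joint would pass 70% of its speed; a pose out of reach is approached as far as the arm can. A call with a gripper value outside its range is refused whole. "grip" is the finger opening in m, from 0 to 0.0854, set as the call begins (left out, the last holds). The fingers move at their own pace and stop on an object; "grip_force" is the grip in N (left out, the last holds). Time passes only in rows, so rows that repeat a pose let the fingers close. It gives the time, the measured TCP pose, the force, the opening and the grip force at its end, in the units of the state.
- bot.observe(): the state, without advancing time (a new reading comes with each control period).
- bot.grab_frame(name): name is "scene" or "top"; returns a dict with "pixels" (420x560x3 uint8, red, green, blue), "K" (3x3 intrinsics, pixels), "pose" (4x4, takes a point from camera to world coordinates). Camera axes: x right, y down, z forward; pixel columns grow to the right and rows downward; lengths in m; the calibration is good to about 2 mm. A picture is of the moment at which its call begins. There is no depth.
- bot.job_done(): hands the job in; it is judged then, once.
Trained networks look in a picture, given as the dict that the camera call returned (one of the last four; its "shot" number tells which), for a name from the list of things; names that differ only in an ending like _2 or _b are one class to them, and where a whole thing is asked for, a point or a joint stands for the part that bears it (a point fixed in the world has none). Each returns a list of dicts, best first, with "conf" (0 to 1); they miss things now and then, are a little off and sometimes report something else, mostly with a low value. They report only what shows in the picture. A call takes as long as a camera call. They do not tell look-alikes from the thing itself.
- bot.look_for(picture, label): "position" ([column, row] in pixels, amid what is visible of it).
- bot.regions_of(picture, label): "region" (420x560 bool, what is visible of it) and "position" ([column, row] in pixels, amid what is visible of it).
- bot.spot_point(picture, label): "position" ([column, row] in pixels: a listed point, or the origin of a listed thing).
The state is a dict: "clock": time; "qpos": joint angles; "qd": joint speeds; "joint_efforts": joint torques, N m; "position": TCP position; "tool_rot": TCP orientation; "force": force on the tool from outside, world axes, zero at the start; "moment": the same for the moment, N m; "grip_width": finger opening in m; "finger_force": force on a finger pad.
Only numpy, scipy, OpenCV 4.12 (cv2) and the standard library are available. Lean on these libraries where they do the work, as an engineer would, in place of code of your own. Each camera call takes 0.05 s, during which the arm holds its last target. There are 200 camera calls.

## Working session

There is one attempt and no reset: what is moved stays moved. The work goes in short steps, Python scripts to look and compute and a tool call to move; the robot and the scene stay as the last step left them, time stands still between calls to the robot, and variables do not carry over. Pictures are saved under pics/ and viewed, at most 10 in all, crops included, and the job is handed in when it is done.

Besides the shell and the picture viewer there is one more tool, called after "Emit:" by a JSON object that holds its "name" and its "arguments", one argument or row to a line. carry_out: Moves the arm, as the interface text tells. Its arguments: {"type":"object","properties":{"rows":{"type":"array","items":{"type":"array","items":{"type":"array","items":{"type":"number"}}}},"grip":{"type":"number"},"grip_force":{"type":"number"}},"required":["rows"]}

```bash
ls; mkdir -p pics; cat > h.py <<'E'
import numpy as np, cv2
from workcell import bot
def ray(f,p):
    d=np.linalg.inv(f["K"])@np.array([p[0],p[1],1.]); T=np.array(f["pose"]); return T[:3,3],T[:3,:3]@d
def at(f,p,z):
    o,d=ray(f,p); return o+d*(z-o[2])/d[2]
def proj(f,X):
    T=np.array(f["pose"]); c=T[:3,:3].T@(np.array(X)-T[:3,3]); q=np.array(f["K"])@c; return q[:2]/q[2]
def save(f,n,scale=1,crop=None):
    im=np.array(f["pixels"])[:,:,::-1]
    if crop: a,b,c,d=crop; im=im[b:d,a:c]
    cv2.imwrite("pics/"+n,cv2.resize(im,None,fx=scale,fy=scale,interpolation=cv2.INTER_CUBIC))
E
python3 - <<'E'
from h import *
np.set_printoptions(precision=4,suppress=True)
print(bot.observe())
F={}
for n in("top","scene"):
    f=bot.grab_frame(n); F[n]=f; print(n,np.array(f["pose"]),f["K"][0][0])
ims=np.vstack([F[n]["pixels"] for n in F])[:,:,::-1]
save(F["top"],"top0.png",1.42); save(F["scene"],"scene0.png",1.42)
Z=dict(rack=0,tray=0,ash_a=.037,walnut=.037,base_mid=.052,fan=0,selector_grip=.157,glue_bottle=0,wax_tin=0,chisel=0,block_plane=0,try_square=0,square_billet=0)
for l,z in Z.items():
  for n in F:
    for r in bot.spot_point(F[n],l)[:7]: print(l,n,np.round(r["position"],1),round(r["conf"],2),at(F[n],r["position"],z)[:2])
E
```

```text
pics
{'clock': 0.0, 'qpos': array([-1.2302,  0.522 , -0.0363,  1.6   ,  0.0212,  1.0211, -0.1128]), 'qd': array([ 0.0016,  0.0003,  0.003 , -0.0005,  0.0006, -0.0012, -0.0004]), 'joint_efforts': array([ -0.0014, -92.7125,   1.9788, -36.9938,   0.0177,   0.0081,
        -0.0001]), 'position': array([0.2495, 0.5727, 0.2494]), 'tool_rot': array([-3.1404,  0.0001,  2.7308]), 'force': array([ 0.2394, -0.647 , -0.1512]), 'moment': array([ 0.008 ,  0.0675, -0.0189]), 'finger_force': 0.0, 'grip_width': 0.08537538380588462}
top [[ 0.0178 -0.9958  0.0893  0.4099]
 [-0.9998 -0.0187 -0.0086 -0.0404]
 [ 0.0102 -0.0892 -0.996   1.383 ]
 [ 0.      0.      0.      1.    ]] 465.13241254771015
scene [[ 0.827   0.4435 -0.3455  0.8808]
 [ 0.562  -0.6679  0.4879 -0.587 ]
 [-0.0144 -0.5977 -0.8016  1.0023]
 [ 0.      0.      0.      1.    ]] 400.0352476159906
rack top [268.1 179.7] 0.94 [ 0.5952 -0.0164]
rack top [148.2 202.4] 0.45 [0.5203 0.3388]
rack scene [313.5 242. ] 0.56 [ 0.5968 -0.0223]
rack scene [273.  191.2] 0.4 [0.3871 0.0703]
rack scene [322.9 340.1] 0.39 [ 0.7673 -0.2565]
tray top [153.3 204
[... 1142 characters left out ...]
[319.7 260.4] 0.73 [ 0.3579 -0.1736]
wax_tin scene [218.8 245.3] 0.86 [ 0.3716 -0.1861]
wax_tin scene [227.2 297.8] 0.42 [ 0.4959 -0.3015]
chisel top [268.7 113.4] 0.97 [ 0.798  -0.0142]
chisel top [380.5 202.7] 0.68 [ 0.5323 -0.3538]
chisel scene [377.  271.2] 0.85 [ 0.7941 -0.006 ]
chisel scene [344.7 247. ] 0.2 [0.6813 0.0135]
block_plane top [235.5 248.1] 0.6 [0.3896 0.0758]
block_plane scene [272.3 193.4] 0.77 [0.3905 0.0616]
try_square top [344.5 124.8] 0.65 [ 0.7675 -0.2447]
try_square scene [323.  343.3] 0.6 [ 0.7716 -0.2633]
square_billet top [190.3 121.7] 0.72 [0.7675 0.2224]
square_billet top [148.8 171.4] 0.45 [0.6134 0.341 ]
square_billet scene [404.7 208.3] 0.93 [0.7685 0.2405]
```

View pics/top0.png

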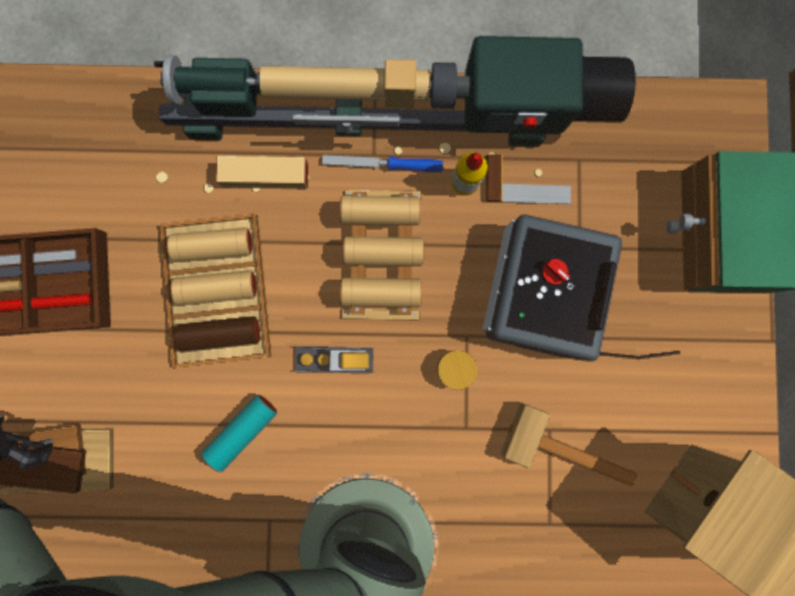

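View pics/scene0.png

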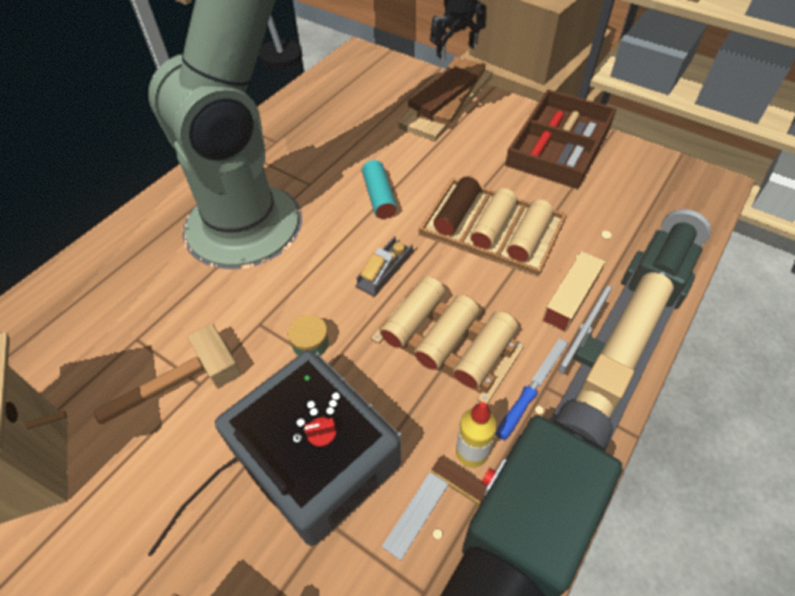

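The top view shows three blanks in the tray: two ash at about (147,172) and (150,203) and the walnut at (152,235) in raw pixels. The rack with its three base blanks is near (269,177), and the fan knob is near (391,191). The possible "ash" pieces in raw top pixels are tray (147,172) and tray (150,203), the turquoise one at (168,305), the square billet at (185,121), and the base row. The two pale cylinders in the tray fit. The turquoise one is a decoy and the billet is square.

```bash
cat >> h.py <<'E'
from scipy.optimize import minimize
def cyl(f,x,y,yaw,z,L=.16,R=.029):
    a=np.linspace(0,2*np.pi,24); u=np.array([np.cos(yaw),np.sin(yaw),0]); v=np.array([-u[1],u[0],0]); c=np.array([x,y,z])
    P=[proj(f,c+s*u*L/2+R*(np.cos(t)*v+np.sin(t)*np.array([0,0,1]))) for s in(-1,1) for t in a]
    h=cv2.convexHull(np.float32(P)); m=np.zeros((420*4,560*4),np.uint8); cv2.fillConvexPoly(m,np.int32(np.round((h+.5)*4*16)),1,shift=4)
    return cv2.resize(m.astype(np.float32),(560,420),interpolation=cv2.INTER_AREA)
def fit(f,mask,x0,z):
    m=mask.astype(np.float32)
    c=lambda p: np.abs(cyl(f,p[0],p[1],p[2],z)-m).sum()/m.sum()
    r=minimize(c,x0,method="Nelder-Mead",options=dict(initial_simplex=np.array([x0,x0+[.008,0,0],x0+[0,.008,0],x0+[0,0,.08]]),xatol=2e-4,fatol=1e-4,maxiter=150))
    return r.x,r.fun
def fits(f,label,z,n=7,thr=.2):
    out=[]
    for r in bot.regions_of(f,label)[:n]:
        if r["conf"]<thr: continue
        c=at(f,r["position"],z); x,e=fit(f,r["region"],np.array([c[0],c[1],1.57]),z); out.append((label,round(r["conf"],2),np.round(x,4),round(e,3)))
    return out
E
python3 - <<'E'
from h import *
np.set_printoptions(precision=4,suppress=True)
for n in("top","scene"):
    f=bot.grab_frame(n)
    for l,z in(("ash_a",.037),("walnut",.037),("base_left",.052)):
        for o in fits(f,l,z): print(n,*o)
    if n=="top": t=f
    for l in("selector_grip","fan"):
        for r in bot.regions_of(f,l)[:2]: 
            q=cv2.minAreaRect(np.argwhere(r["region"])[:,::-1].astype(np.float32)); print(n,l,r["conf"],q)
s=f
def c(f,a,b,w,h): return cv2.resize(np.array(f["pixels"])[b:b+h,a:a+w,::-1],(390,390),interpolation=cv2.INTER_CUBIC)
cv2.imwrite("pics/c1.png",np.hstack([c(t,355,160,65,65),c(s,195,255,65,65)]))
cv2.imwrite("pics/c2.png",np.hstack([c(t,110,145,100,100),c(t,230,130,100,100)]))
E
```

```text
top ash_a 0.89 [0.6062 0.3349 1.6776] 0.044
top ash_a 0.77 [0.5174 0.3222 1.6868] 0.039
top ash_a 0.67 [0.2281 0.2599 2.4016] 0.044
top walnut 0.69 [0.4242 0.3119 1.6926] 0.052
top base_left 0.69 [ 0.5623 -0.0216  1.3921] 1.991
top base_left 0.68 [ 0.6812 -0.0135  1.5644] 0.067
top base_left 0.53 [0.4237 0.3071 1.6911] 0.056
top selector_grip 0.78 ((391.0, 191.0), (16.0, 18.0), 90.0)
top fan 0.8 ((414.94708251953125, 208.4882354736328), (138.2931671142578, 93.38855743408203), 12.528807640075684)
scene ash_a 0.68 [0.5181 0.3198 1.6943] 0.078
scene ash_a 0.68 [0.2273 0.255  2.4194] 0.142
scene ash_a 0.66 [0.6064 0.3333 1.6779] 0.07
scene walnut 0.64 [0.4253 0.3097 1.6894] 0.06
scene walnut 0.31 [ 0.7464 -0.3359  1.5545] 0.519
scene base_left 0.83 [ 0.6823 -0.0183  1.5842] 0.086
scene selector_grip 0.75 ((225.0, 303.5), (19.0, 20.0), 90.0)
scene fan 0.98 ((186.1389617919922, 340.24688720703125), (114.42860412597656, 186.27044677734375), 46.59113693237305)
scene fan 0.25 ((373.5068054199219, 273.8643493652344), (10.814763069152832, 82.3741455078125), 32.61924362182617)
```

View pics/c1.png

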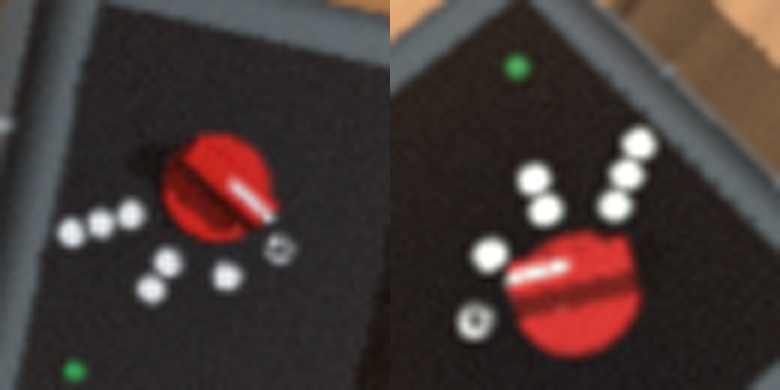

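View pics/c2.png

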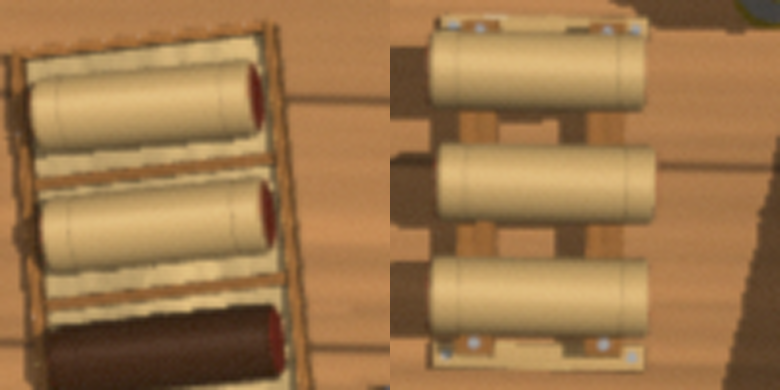

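The crops confirm the two pale cylinders in the tray. The selector's pointer is near the ring or the one dot, so I'll compute which. I also need the base row and fan poses.

```bash
python3 - <<'E'
from h import *
np.set_printoptions(precision=4,suppress=True)
t=bot.grab_frame("top"); s=bot.grab_frame("scene")
im=cv2.cvtColor(np.array(t["pixels"]),cv2.COLOR_RGB2GRAY)
for l in("base_mid","base_right","rack"):
    for n,f in(("top",t),("scene",s)):
        for r in bot.regions_of(f,l)[:5]: 
            e=""
            if l!="rack":
                c=at(f,r["position"],.052); e=fit(f,r["region"],np.array([c[0],c[1],1.57]),.052)
            print(l,n,round(r["conf"],2),np.round(r["position"],1),r["region"].sum(),e)
for a,b in(((240.3,148),(295.4,148)),((242.1,177.2),(298,177.2)),((240.3,206.2),(295.7,206.2))):
    print("hand", at(t,(np.array(a)+b)/2,.060)[:2])
# marks on lid
M={"top":(t,355,160,0,dict(ring=(280,248),one=(227,277),two=(160,275),three=(101,224))),
   "scene":(s,195,255,390,dict(ring=(475,321),one=(490,255),two=(540,195),three=(627,175)))}
P={}
for n,(f,a,b,o,d) in M.items():
    sm=390/65
    W={k:at(f,((v[0]-o)/sm+a-.5,v[1]/sm+b-.5),.13)[:2] for k,v in d.items()}; P[n]=W
    print(n,W)
    # pointer at z .161 
    L=[((235,182),(270,217))] if n=="top" else [((567,266),(510,279))]
    for p,q in L:
        A,B=[at(f,((v[0]-o)/sm+a-.5,v[1]/sm+b-.5),.161)[:2] for v in(p,q)]
        print("pointer",A,B,np.degrees(np.arctan2(*(B-A)[::-1])))
    px=np.array(f["pixels"]).astype(int); red=(px[...,0]>130)&(px[...,1]<80)&(px[...,2]<80)
    u=at(f,bot.spot_point(f,"selector_grip")[0]["position"],.157)[:2]; print("sel",u)
# fit fan pose: knob centre c, directions; marks at radii, angle step 40deg cw
from scipy.optimize import least_squares
for n,W in P.items():
    V=[W[k] for k in("ring","one","two","three")]
    def res(p): return np.concatenate([p[:2]+(p[3+ (0 if i<2 else i-1)])*np.array([np.cos(p[2]-i*.698),np.sin(p[2]-i*.698)])-v for i,v in enumerate(V)])
    r=least_squares(res,[.555,-.345,-2.5,.035,.04,.045]); print(n,"knob",r.x,np.degrees(r.x[2]),r.cost**.5)
E
```

```text
base_mid top 0.9 [268.6 177.3] 1125 (array([ 0.5973, -0.0199,  1.5718]), np.float64(0.04138888791203499))
base_mid scene 0.86 [313.7 233.2] 1083 (array([ 0.5993, -0.0233,  1.5623]), np.float64(0.10364727675914764))
base_right top 0.57 [269.5 203.2] 1190 (array([ 0.5137, -0.018 ,  1.5631]), np.float64(0.05404411628842354))
base_right scene 0.93 [289.4 217.7] 1068 (array([ 0.5139, -0.0205,  1.5686]), np.float64(0.060042135417461395))
rack top 0.93 [254.6 189.1] 1033 
rack scene 0.81 [332.5 238. ] 854 
hand [ 0.6793 -0.0149]
hand [ 0.5945 -0.0229]
hand [ 0.511  -0.0187]
top {'ring': array([ 0.527 , -0.3805]), 'one': array([ 0.5134, -0.3565]), 'two': array([ 0.5137, -0.3262]), 'three': array([ 0.5363, -0.2995])}
pointer [ 0.553  -0.3524] [ 0.5377 -0.3678] -134.68090745679066
sel [ 0.5546 -0.3521]
scene {'ring': array([ 0.5261, -0.3821]), 'one': array([ 0.5133, -0.358 ]), 'two': array([ 0.5132, -0.3272]), 'three': array([ 0.5366, -0.3011])}
pointer [ 0.5533 -0.3534] [ 0.5388 -0.3693] -132.1980928586424
sel [ 0.5555 -0.349 ]
top knob [ 0.5535 -0.3501 -2.2888  0.0405  0.0465  0.0535] -131.13677714664144 0.0001812007665073116
scene knob [ 0.5531 -0.3524 -2.3078  0.0402  0.0471  0.0539] -132.2277990803619 0.00010580833733012403
```

The base row lies at x = 0.681, 0.598 and 0.514, y ≈ -0.019, yaw ≈ 90°. Spacing is 84 mm, which matches the rack, so the gaps are at x = 0.640 and 0.556. The knob is at (0.553, -0.351) with its pointer at -132°, so it sits at the ring (off). First I go above ash 1 at (0.606, 0.334).

Emit:
{"name": "carry_out", "arguments": {
  "rows": [
    [[-0.035,-0.006,0.01,5],[-0.075,-0.013,0.02,11],[-0.115,-0.02,0.03,17],[-0.155,-0.028,0.04,23],[-0.195,-0.035,0.05,29],[-0.235,-0.042,0.06,35],[-0.275,-0.049,0.07,41],[-0.315,-0.057,0.08,47],[-0.355,-0.064,0.09,53],[-0.39,-0.07,0.1,58],[-0.422,-0.076,0.1,60.3],[-0.422,-0.076,0.1,60.3]]
  ],
  "grip": 0.078,
  "grip_force": 40
}}

```text
clock: 3.5
position: [0.6112, 0.3285, 0.1492]
tool_rot: [3.14, 0.004, 1.669]
force: [0.3, -0.5, 0.5]
grip_width: 0.0784
finger_force: 0.0
```

```bash
cat >> h.py <<'E'
def go(x,y,z,yaw):
    s=bot.observe(); p=s["position"]; w=s["tool_rot"][2]; d=np.array([x,y,z])-p; t=np.degrees((w-yaw+np.pi)%(2*np.pi)-np.pi)
    print("t",round(s["clock"],2),"pos",np.round(p,4),"rpy",np.round(s["tool_rot"],4),"F",np.round(s["force"],1),"g",round(s["grip_width"],4),round(s["finger_force"],1),"q7",round(s["qpos"][6],2))
    print("shift",np.round([np.cos(w)*d[0]+np.sin(w)*d[1],np.sin(w)*d[0]-np.cos(w)*d[1],-d[2],t],4))
E
python3 - <<'E'
from h import *
go(.6063,.334,.048,1.68)
E
```

```text
t 3.5 pos [0.6112 0.3285 0.1492] rpy [3.1399 0.0038 1.6686] F [ 0.3 -0.5  0.5] g 0.0784 0.0 q7 -0.33
shift [ 0.006  -0.0043  0.1012 -0.656 ]
```

Emit:
{"name": "carry_out", "arguments": {
  "rows": [
    [[0.003,-0.002,0.0,-0.3],[0.005,-0.004,0.02,-0.7],[0.006,-0.004,0.045,-0.7],[0.006,-0.004,0.07,-0.7],[0.006,-0.004,0.09,-0.7],[0.006,-0.004,0.1,-0.7],[0.006,-0.004,0.1,-0.7],[0.006,-0.004,0.1,-0.7]]
  ]
}}

```text
clock: 4.17
position: [0.6013, 0.3409, 0.0505]
tool_rot: [-3.142, -0.0, 1.691]
force: [-0.9, 0.3, 0.4]
grip_width: 0.0779
finger_force: 0.0
```

```bash
python3 - <<'E'
from h import *
go(.6063,.334,.048,1.68)
a=bot.grab_frame("scene");b=bot.grab_frame("top")
c=lambda f,x,y,w,h: cv2.resize(np.array(f["pixels"])[y:y+h,x:x+w,::-1],(390,390),interpolation=cv2.INTER_CUBIC)
cv2.imwrite("pics/g1.png",np.hstack([c(a,310,80,110,110),c(b,100,120,100,100)]))
E
```

```text
t 4.17 pos [0.6013 0.3409 0.0505] rpy [-3.1416e+00 -2.0000e-04  1.6914e+00] F [-0.9  0.3  0.4] g 0.0779 0.0 q7 -0.31
shift [-0.0075  0.0041  0.0025  0.6539]
```

View pics/g1.png

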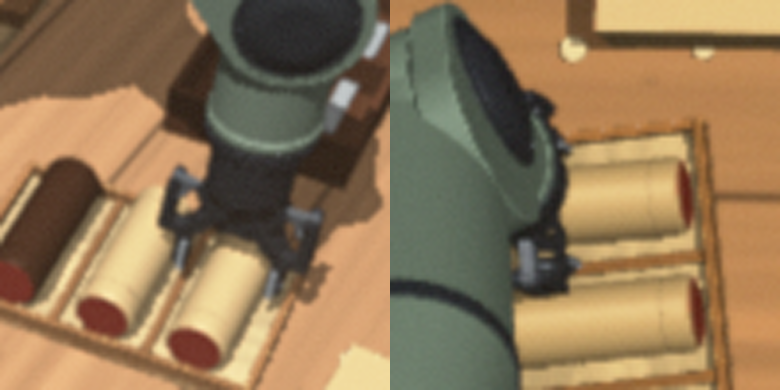

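The fingers straddle the upper ash blank. The earlier reading was lag, so I remove that extra correction, then close and lift slightly.

Emit:
{"name": "carry_out", "arguments": {
  "rows": [
    [[-0.004,0.002,0.002,0.6],[-0.007,0.004,0.002,0.6],[-0.007,0.004,0.002,0.6],[-0.007,0.004,0.002,0.6],[-0.007,0.004,0.002,0.6]]
  ]
}}

```text
clock: 4.68
position: [0.6064, 0.3338, 0.0482]
tool_rot: [3.141, -0.0, 1.68]
force: [-0.2, 0.1, 0.1]
grip_width: 0.078
finger_force: 0.0
```

Emit:
{"name": "carry_out", "arguments": {
  "rows": [
    [[0,0,0,0],[0,0,0,0],[0,0,0,0],[0,0,0,0],[0,0,0,0],[0,0,0,0],[0,0,0,0],[0,0,0,0]]
  ],
  "grip": 0.05,
  "grip_force": 40
}}

```text
clock: 5.35
position: [0.6063, 0.334, 0.0484]
tool_rot: [3.142, -0.0, 1.68]
force: [-2.2, -0.1, 5.8]
grip_width: 0.0569
finger_force: 41.8
```

Emit:
{"name": "carry_out", "arguments": {
  "rows": [
    [[0,0,-0.003,0],[0,0,-0.01,0],[0,0,-0.02,0],[0,0,-0.04,0],[0,0,-0.065,0],[0,0,-0.09,0],[0,0,-0.115,0],[0,0,-0.135,0],[0,0,-0.145,0],[0,0,-0.15,0],[0,0,-0.15,0],[0,0,-0.15,0]]
  ]
}}

```text
clock: 6.35
position: [0.6059, 0.3337, 0.1971]
tool_rot: [-3.141, 0.0, 1.68]
force: [-1.0, -0.2, -2.8]
grip_width: 0.0565
finger_force: 43.7
```

```bash
python3 - <<'E'
from h import *
go(.640,-.019,.150,1.5708)
a=bot.grab_frame("scene");b=bot.grab_frame("top")
c=lambda f,x,y,w,h: cv2.resize(np.array(f["pixels"])[y:y+h,x:x+w,::-1],(390,390),interpolation=cv2.INTER_CUBIC)
cv2.imwrite("pics/g2.png",np.hstack([c(a,310,30,130,130),c(b,70,100,120,120)]))
E
```

```text
t 6.35 pos [0.6059 0.3337 0.1971] rpy [-3.1405e+00  5.0000e-04  1.6802e+00] F [-1.  -0.2 -2.8] g 0.0565 43.7 q7 -0.33
shift [-3.5430e-01 -4.6000e-03  4.7100e-02  6.2673e+00]
```

View pics/g2.png

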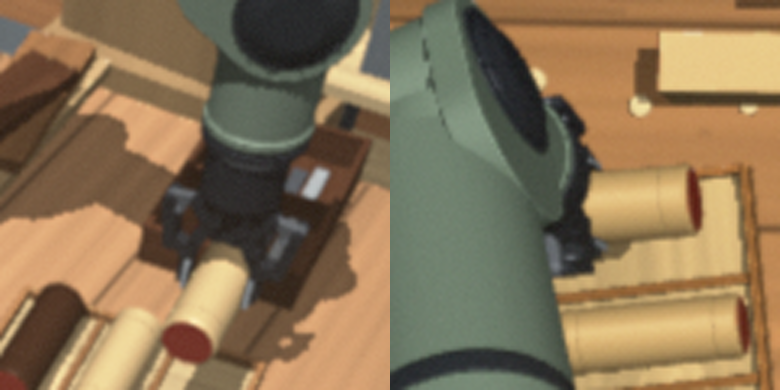

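It is held level. Now I carry it to above the far gap.

Emit:
{"name": "carry_out", "arguments": {
  "rows": [
    [[-0.01,0,0,0],[-0.03,0,0,0.5],[-0.06,-0.001,0,1],[-0.095,-0.001,0.0,2],[-0.135,-0.002,0.0,2.5],[-0.175,-0.002,0.0,3],[-0.215,-0.003,0.0,4],[-0.255,-0.003,0.01,5],[-0.29,-0.004,0.02,5.5],[-0.32,-0.004,0.03,6],[-0.342,-0.005,0.04,6.3],[-0.354,-0.005,0.044,6.3]]
  ]
}}

```text
clock: 7.45
position: [0.6386, -0.0241, 0.1526]
tool_rot: [-3.14, 0.002, 1.565]
force: [-0.8, -0.6, -3.4]
grip_width: 0.0564
finger_force: 43.6
```

Emit:
{"name": "carry_out", "arguments": {
  "rows": [
    [[0,0,0,0],[0,0,0,0],[0,0,0,0],[0,0,0,0]]
  ]
}}

```text
clock: 7.78
position: [0.64, -0.0174, 0.1543]
tool_rot: [3.141, -0.001, 1.572]
force: [-0.0, 1.4, -3.1]
grip_width: 0.0567
finger_force: 43.6
```

```bash
python3 - <<'E'
from h import *
go(.640,-.019,.1055,1.5708)
for n in("top","scene"):
    f=bot.grab_frame(n)
    for l in ("ash_a","base_left"):
        for r in bot.regions_of(f,l)[:5]:
            c=at(f,r["position"],.142); 
            if abs(c[1])<.15 and r["conf"]>.2: print(n,l,r["conf"],r["position"],at(f,r["position"],.142),at(f,r["position"],.06))
    if n=="scene": save(f,"p1.png",4,(240,130,440,280))
E
```

```text
t 7.78 pos [ 0.64   -0.0174  0.1543] rpy [ 3.1412e+00 -5.0000e-04  1.5716e+00] F [-0.   1.4 -3.1] g 0.0567 43.6 q7 0.12
shift [-0.0016 -0.      0.0488  0.0478]
top ash_a 0.77 [292.4, 159.1] [ 0.6335045  -0.08336859  0.142     ] [ 0.64827752 -0.08620641  0.06      ]
scene base_left 0.77 [341.6, 248.6] [ 0.70536658 -0.07998229  0.142     ] [ 0.68864242 -0.03165802  0.06      ]
```

View pics/p1.png

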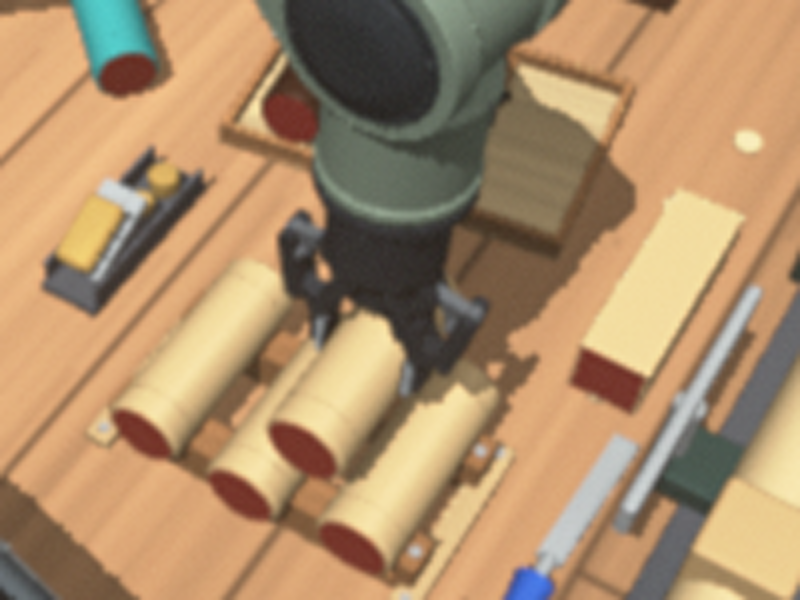

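The blank hangs above the far gap, in line with the base row. I lower most of the way, then creep down and watch the force.

Emit:
{"name": "carry_out", "arguments": {
  "rows": [
    [[0,0,0.005,0],[0,0,0.015,0],[0,0,0.027,0],[0,0,0.037,0],[0,0,0.043,0],[0,0,0.046,0],[0,0,0.046,0],[0,0,0.046,0]]
  ]
}}

```text
clock: 8.75
position: [0.6401, -0.0187, 0.108]
tool_rot: [-3.142, 0.0, 1.57]
force: [0.7, 0.5, -2.4]
grip_width: 0.0566
finger_force: 43.6
```

Emit:
{"name": "carry_out", "arguments": {
  "rows": [
    [[0,0,0.001,0],[0,0,0.002,0],[0,0,0.003,0],[0,0,0.003,0],[0,0,0.003,0]]
  ]
}}

```text
clock: 9.17
position: [0.64, -0.0186, 0.1051]
tool_rot: [3.142, -0.0, 1.57]
force: [-0.4, 0.4, -2.7]
grip_width: 0.0563
finger_force: 43.6
```

Emit:
{"name": "carry_out", "arguments": {
  "rows": [
    [[0,0,0.001,0],[0,0,0.0015,0],[0,0,0.002,0],[0,0,0.002,0],[0,0,0.002,0]]
  ]
}}

```text
clock: 9.58
position: [0.64, -0.0186, 0.1037]
tool_rot: [3.141, -0.0, 1.57]
force: [-3.9, 1.2, 8.1]
grip_width: 0.0566
finger_force: 44.7
```

Contact came at the expected height, 0.1035. Release and rise.

Emit:
{"name": "carry_out", "arguments": {
  "rows": [
    [[0,0,0,0],[0,0,0,0],[0,0,0,0],[0,0,0,0],[0,0,0,0]]
  ],
  "grip": 0.068
}}

```text
clock: 10.0
position: [0.64, -0.0186, 0.103]
tool_rot: [3.142, 0.0, 1.57]
force: [-0.6, -0.4, -0.4]
grip_width: 0.0681
finger_force: 0.0
```

Emit:
{"name": "carry_out", "arguments": {
  "rows": [
    [[0,0,-0.005,0],[0,0,-0.015,0],[0,0,-0.035,0],[0,0,-0.06,0],[0,0,-0.085,0],[0,0,-0.095,0],[0,0,-0.1,0],[0,0,-0.1,0]]
  ]
}}

```text
clock: 10.67
position: [0.6403, -0.0186, 0.2043]
tool_rot: [3.14, -0.0, 1.57]
force: [-0.2, -0.7, -0.2]
grip_width: 0.0682
finger_force: 0.0
```

```bash
python3 - <<'E'
from h import *
go(.5177,.321,.048,1.687)
E
```

```text
t 10.67 pos [ 0.6403 -0.0186  0.2043] rpy [ 3.1398e+00 -2.0000e-04  1.5702e+00] F [-0.2 -0.7 -0.2] g 0.0682 0.0 q7 0.1
shift [ 0.3395 -0.1229  0.1563 -6.6943]
```

Emit:
{"name": "carry_out", "arguments": {
  "rows": [
    [[0.02,-0.007,0,0],[0.055,-0.02,0,-1],[0.093,-0.034,0,-2],[0.131,-0.047,0,-3],[0.169,-0.061,0,-4],[0.207,-0.075,0,-5],[0.245,-0.089,0,-6],[0.28,-0.101,0.01,-6.7],[0.308,-0.112,0.03,-6.7],[0.33,-0.119,0.05,-6.7],[0.3395,-0.123,0.06,-6.7],[0.3395,-0.123,0.06,-6.7]]
  ],
  "grip": 0.078
}}

```text
clock: 11.67
position: [0.5145, 0.3227, 0.1397]
tool_rot: [-3.137, 0.002, 1.691]
force: [0.7, -1.1, -1.1]
grip_width: 0.0778
finger_force: 0.0
```

Emit:
{"name": "carry_out", "arguments": {
  "rows": [
    [[0,0,0,0],[0,0,0,0],[0,0,0,0],[0,0,0.02,0],[0,0,0.045,0],[0,0,0.07,0],[0,0,0.088,0],[0,0,0.096,0],[0,0,0.096,0],[0,0,0.096,0],[0,0,0.096,0]]
  ]
}}

```text
clock: 12.58
position: [0.5181, 0.3211, 0.0484]
tool_rot: [3.14, -0.001, 1.687]
force: [0.5, 0.3, 0.7]
grip_width: 0.078
finger_force: 0.0
```

```bash
python3 - <<'E'
from h import *
go(.5177,.321,.048,1.687)
f=bot.grab_frame("top")
for o in fits(f,"ash_a",.092): print(o)
E
```

```text
t 12.58 pos [0.5181 0.3211 0.0484] rpy [ 3.1399e+00 -8.0000e-04  1.6865e+00] F [0.5 0.3 0.7] g 0.078 0.0 q7 -0.35
shift [-0.     -0.0004  0.0004 -0.0258]
('ash_a', 0.69, array([0.5261, 0.2288, 1.7849]), np.float64(1.441))
('ash_a', 0.6, array([ 0.6389, -0.018 ,  1.592 ]), np.float64(0.024))
('ash_a', 0.6, array([0.2569, 0.227 , 2.3984]), np.float64(0.449))
```

Ash 1 is seated at (0.639, -0.018). Now I grip ash 2 and lift.

Emit:
{"name": "carry_out", "arguments": {
  "rows": [
    [[0,0,0,0],[0,0,0,0],[0,0,0,0],[0,0,0,0],[0,0,0,0],[0,0,0,0],[0,0,0,0],[0,0,0,0]]
  ],
  "grip": 0.05
}}

```text
clock: 13.35
position: [0.5174, 0.3212, 0.0479]
tool_rot: [3.141, -0.001, 1.687]
force: [-2.9, -2.1, 12.3]
grip_width: 0.0567
finger_force: 40.2
```

Emit:
{"name": "carry_out", "arguments": {
  "rows": [
    [[0,0,-0.003,0],[0,0,-0.01,0],[0,0,-0.02,0],[0,0,-0.04,0],[0,0,-0.065,0],[0,0,-0.09,0],[0,0,-0.115,0],[0,0,-0.135,0],[0,0,-0.145,0],[0,0,-0.15,0],[0,0,-0.15,0],[0,0,-0.15,0]]
  ]
}}

```text
clock: 14.35
position: [0.5168, 0.3209, 0.1962]
tool_rot: [-3.141, 0.0, 1.687]
force: [0.6, 0.3, -4.0]
grip_width: 0.0566
finger_force: 44.0
```

```bash
python3 - <<'E'
from h import *
go(.5555,-.019,.154,1.5708)
E
```

```text
t 14.35 pos [0.5168 0.3209 0.1962] rpy [-3.1406e+00  5.0000e-04  1.6872e+00] F [ 0.6  0.3 -4. ] g 0.0566 44.0 q7 -0.39
shift [-3.4210e-01 -1.0000e-03  4.2200e-02  6.6704e+00]
```

Emit:
{"name": "carry_out", "arguments": {
  "rows": [
    [[-0.01,0,0,0],[-0.03,0,0,0.5],[-0.06,0,0,1],[-0.095,0,0.0,2],[-0.135,-0.001,0.0,2.5],[-0.175,-0.001,0.0,3],[-0.215,-0.001,0.0,4],[-0.25,-0.001,0.01,5],[-0.283,-0.001,0.02,5.5],[-0.312,-0.002,0.03,6],[-0.332,-0.002,0.04,6.7],[-0.342,-0.002,0.044,6.7]]
  ]
}}

```text
clock: 15.35
position: [0.5536, -0.023, 0.151]
tool_rot: [-3.139, 0.002, 1.566]
force: [-0.0, 0.5, -5.3]
grip_width: 0.0564
finger_force: 43.9
```

Emit:
{"name": "carry_out", "arguments": {
  "rows": [
    [[0,0,0,0],[0,0,0,0],[0,0,0,0],[0,0,0,0],[0,0,0,0]]
  ]
}}

```text
clock: 15.77
position: [0.555, -0.0178, 0.1533]
tool_rot: [3.141, -0.0, 1.572]
force: [0.1, -0.4, -3.7]
grip_width: 0.0562
finger_force: 43.9
```

Emit:
{"name": "carry_out", "arguments": {
  "rows": [
    [[0,0,0.005,0],[0,0,0.015,0],[0,0,0.027,0],[0,0,0.037,0],[0,0,0.044,0],[0,0,0.048,0],[0,0,0.048,0],[0,0,0.048,0],[0,0,0.048,0]]
  ]
}}

```text
clock: 16.52
position: [0.5548, -0.0191, 0.105]
tool_rot: [-3.141, 0.0, 1.57]
force: [1.2, -0.6, -3.2]
grip_width: 0.0561
finger_force: 43.9
```

```bash
python3 - <<'E'
from h import *
go(.5555,-.019,.103,1.5708)
E
```

```text
t 16.52 pos [ 0.5548 -0.0191  0.105 ] rpy [-3.1414e+00  1.0000e-04  1.5700e+00] F [ 1.2 -0.6 -3.2] g 0.0561 43.9 q7 0.15
shift [ 0.0001  0.0007  0.002  -0.0486]
```

Emit:
{"name": "carry_out", "arguments": {
  "rows": [
    [[0,0,0.001,0],[0,0,0.0015,0],[0,0,0.002,0],[0,0,0.002,0],[0,0,0.002,0]]
  ]
}}

```text
clock: 16.93
position: [0.5553, -0.0189, 0.1033]
tool_rot: [3.141, -0.0, 1.57]
force: [2.1, -0.7, 1.4]
grip_width: 0.0564
finger_force: 44.5
```

Contact at the right height. Press a hair more, release and rise.

Emit:
{"name": "carry_out", "arguments": {
  "rows": [
    [[0,0,0.0005,0],[0,0,0.0005,0],[0,0,0.0005,0]]
  ]
}}

```text
clock: 17.18
position: [0.5555, -0.0189, 0.103]
tool_rot: [3.14, -0.0, 1.57]
force: [1.7, 0.6, 6.8]
grip_width: 0.0563
finger_force: 45.0
```

Emit:
{"name": "carry_out", "arguments": {
  "rows": [
    [[0,0,0,0],[0,0,0,0],[0,0,0,0],[0,0,0,0],[0,0,0,0]]
  ],
  "grip": 0.068
}}

```text
clock: 17.6
position: [0.5548, -0.0189, 0.1024]
tool_rot: [-3.141, 0.0, 1.57]
force: [0.1, 0.4, 0.5]
grip_width: 0.0677
finger_force: 0.0
```

Emit:
{"name": "carry_out", "arguments": {
  "rows": [
    [[0,0,-0.005,0],[0,0,-0.015,0],[0,0,-0.035,0],[0,0,-0.06,0],[0,0,-0.085,0],[0,0,-0.095,0],[0,0,-0.1,0],[0,0,-0.1,0]]
  ]
}}

```text
clock: 18.27
position: [0.5552, -0.0189, 0.2037]
tool_rot: [3.14, -0.0, 1.57]
force: [0.4, -0.5, 0.1]
grip_width: 0.0681
finger_force: 0.0
```

```bash
python3 - <<'E'
from h import *
go(.4247,.311,.048,1.690)
E
```

```text
t 18.27 pos [ 0.5552 -0.0189  0.2037] rpy [ 3.1398e+00 -3.0000e-04  1.5702e+00] F [ 0.4 -0.5  0.1] g 0.0681 0.0 q7 0.1
shift [ 0.3298 -0.1307  0.1557 -6.8656]
```

Emit:
{"name": "carry_out", "arguments": {
  "rows": [
    [[0.02,-0.008,0,0],[0.055,-0.022,0,-1],[0.092,-0.036,0,-2],[0.129,-0.051,0,-3],[0.166,-0.066,0,-4],[0.203,-0.08,0,-5],[0.24,-0.095,0,-6],[0.272,-0.108,0.01,-6.9],[0.3,-0.119,0.03,-6.9],[0.32,-0.127,0.05,-6.9],[0.3298,-0.1307,0.06,-6.9],[0.3298,-0.1307,0.06,-6.9]]
  ],
  "grip": 0.078
}}

```text
clock: 19.27
position: [0.4222, 0.3121, 0.1397]
tool_rot: [-3.138, 0.002, 1.694]
force: [-0.4, -1.1, 0.5]
grip_width: 0.0775
finger_force: 0.0
```

Emit:
{"name": "carry_out", "arguments": {
  "rows": [
    [[0,0,0,0],[0,0,0,0],[0,0,0,0],[0,0,0.02,0],[0,0,0.045,0],[0,0,0.07,0],[0,0,0.088,0],[0,0,0.095,0],[0,0,0.095,0],[0,0,0.095,0],[0,0,0.095,0]]
  ]
}}

```text
clock: 20.18
position: [0.4251, 0.3111, 0.0488]
tool_rot: [3.14, -0.001, 1.69]
force: [0.1, 0.1, -0.3]
grip_width: 0.078
finger_force: 0.0
```

```bash
python3 - <<'E'
from h import *
go(.4247,.311,.048,1.690)
f=bot.grab_frame("top")
for o in fits(f,"ash_a",.092): print(o)
E
```

```text
t 20.18 pos [0.4251 0.3111 0.0488] rpy [ 3.1402e+00 -9.0000e-04  1.6901e+00] F [ 0.1  0.1 -0.3] g 0.078 0.0 q7 -0.43
shift [-0.0001 -0.0004  0.0008  0.0037]
('ash_a', 0.89, array([ 0.5541, -0.0184,  1.5895]), np.float64(0.018))
('ash_a', 0.84, array([ 0.6389, -0.0177,  1.5881]), np.float64(0.036))
('ash_a', 0.59, array([0.2352, 0.2472, 2.3977]), np.float64(0.079))
```

Both ash blanks are seated 85 mm apart, so the top gap is at x ≈ 0.597. Now I grip the walnut.

Emit:
{"name": "carry_out", "arguments": {
  "rows": [
    [[0,0,0.001,0],[0,0,0.001,0],[0,0,0.001,0],[0,0,0.001,0],[0,0,0.001,0],[0,0,0.001,0],[0,0,0.001,0],[0,0,0.001,0]]
  ],
  "grip": 0.05
}}

```text
clock: 20.95
position: [0.4247, 0.3112, 0.0472]
tool_rot: [3.141, -0.001, 1.691]
force: [-0.5, -1.0, 11.4]
grip_width: 0.0565
finger_force: 40.2
```

Emit:
{"name": "carry_out", "arguments": {
  "rows": [
    [[0,0,-0.003,0],[0,0,-0.01,0],[0,0,-0.02,0],[0,0,-0.04,0],[0,0,-0.065,0],[0,0,-0.09,0],[0,0,-0.115,0],[0,0,-0.14,0],[0,0,-0.155,0],[0,0,-0.16,0],[0,0,-0.16,0],[0,0,-0.16,0]]
  ]
}}

```text
clock: 21.95
position: [0.4241, 0.3109, 0.2062]
tool_rot: [-3.141, 0.0, 1.691]
force: [-0.3, 0.5, -2.2]
grip_width: 0.0564
finger_force: 43.7
```

```bash
python3 - <<'E'
from h import *
go(.5968,-.019,.19,1.5708)
E
```

```text
t 21.95 pos [0.4241 0.3109 0.2062] rpy [-3.1413e+00  1.0000e-04  1.6907e+00] F [-0.3  0.5 -2.2] g 0.0564 43.7 q7 -0.49
shift [-0.3482  0.132   0.0162  6.8714]
```

Emit:
{"name": "carry_out", "arguments": {
  "rows": [
    [[-0.012,0.005,0,0],[-0.035,0.013,0,0.5],[-0.067,0.025,0,1],[-0.102,0.038,0.0,2],[-0.138,0.052,0.0,2.5],[-0.174,0.066,0.0,3],[-0.21,0.079,0.0,4],[-0.246,0.093,0,5],[-0.282,0.106,0,5.5],[-0.315,0.119,0,6],[-0.337,0.127,0,6.9],[-0.3482,0.1312,0,6.9]]
  ]
}}

```text
clock: 22.95
position: [0.5965, -0.0229, 0.2049]
tool_rot: [-3.14, 0.002, 1.566]
force: [0.1, 0.2, -2.6]
grip_width: 0.0567
finger_force: 43.7
```

Emit:
{"name": "carry_out", "arguments": {
  "rows": [
    [[0,0,0,0],[0,0,0.005,0],[0,0,0.015,0],[0,0,0.018,0],[0,0,0.018,0],[0,0,0.018,0]]
  ]
}}

```text
clock: 23.45
position: [0.5959, -0.0183, 0.1881]
tool_rot: [-3.141, -0.0, 1.571]
force: [0.0, 0.1, -1.9]
grip_width: 0.0564
finger_force: 43.7
```

Emit:
{"name": "carry_out", "arguments": {
  "rows": [
    [[0,0,0.005,0],[0,0,0.015,0],[0,0,0.027,0],[0,0,0.036,0],[0,0,0.041,0],[0,0,0.043,0],[0,0,0.043,0],[0,0,0.043,0],[0,0,0.043,0]]
  ]
}}

```text
clock: 24.2
position: [0.5964, -0.0191, 0.1459]
tool_rot: [3.141, -0.0, 1.57]
force: [0.3, 0.1, -2.0]
grip_width: 0.0566
finger_force: 43.8
```

```bash
python3 - <<'E'
from h import *
go(.5968,-.019,.143,1.5708)
E
```

```text
t 24.2 pos [ 0.5964 -0.0191  0.1459] rpy [ 3.1411 -0.      1.57  ] F [ 0.3  0.1 -2. ] g 0.0566 43.8 q7 0.13
shift [ 0.0001  0.0004  0.0029 -0.0465]
```

Emit:
{"name": "carry_out", "arguments": {
  "rows": [
    [[0,0,0.001,0],[0,0,0.002,0],[0,0,0.003,0],[0,0,0.003,0],[0,0,0.003,0]]
  ]
}}

```text
clock: 24.62
position: [0.5969, -0.0191, 0.1429]
tool_rot: [3.14, -0.0, 1.57]
force: [2.9, 0.8, 3.7]
grip_width: 0.0565
finger_force: 44.1
```

Contact (weight relieved). Release and rise.

Emit:
{"name": "carry_out", "arguments": {
  "rows": [
    [[0,0,0.0004,0],[0,0,0.0004,0],[0,0,0.0004,0]]
  ]
}}

```text
clock: 24.87
position: [0.597, -0.0191, 0.1428]
tool_rot: [3.14, -0.0, 1.57]
force: [2.4, 0.3, 7.6]
grip_width: 0.0563
finger_force: 44.8
```

Emit:
{"name": "carry_out", "arguments": {
  "rows": [
    [[0,0,0,0],[0,0,0,0],[0,0,0,0],[0,0,0,0],[0,0,0,0]]
  ],
  "grip": 0.068
}}

```text
clock: 25.28
position: [0.5961, -0.0191, 0.142]
tool_rot: [-3.141, 0.0, 1.57]
force: [0.1, 0.4, 0.5]
grip_width: 0.0677
finger_force: 0.0
```

Emit:
{"name": "carry_out", "arguments": {
  "rows": [
    [[0,0,-0.005,0],[0,0,-0.015,0],[0,0,-0.035,0],[0,0,-0.06,0],[0,0,-0.08,0],[0,0,-0.095,0],[0,0,-0.1,0],[0,0,-0.1,0],[0,0,-0.1,0]]
  ]
}}

```text
clock: 26.03
position: [0.5961, -0.019, 0.2419]
tool_rot: [-3.141, -0.0, 1.57]
force: [0.2, -0.1, -0.3]
grip_width: 0.0683
finger_force: 0.0
```

```bash
python3 - <<'E'
from h import *
go(.5533,-.3515,.243,.838)
E
```

```text
t 26.03 pos [ 0.5961 -0.019   0.2419] rpy [-3.1415e+00 -1.0000e-04  1.5703e+00] F [ 0.2 -0.1 -0.3] g 0.0683 0.0 q7 0.1
shift [-3.32500e-01 -4.26000e-02 -1.10000e-03  4.19576e+01]
```

Emit:
{"name": "carry_out", "arguments": {
  "rows": [
    [[-0.02,-0.002,0,2],[-0.055,-0.007,0,6],[-0.092,-0.012,0,11],[-0.13,-0.017,0,16],[-0.168,-0.022,0,21],[-0.206,-0.026,0,26],[-0.244,-0.031,0,31],[-0.278,-0.036,0,35],[-0.305,-0.039,0,39],[-0.325,-0.042,0,42],[-0.3325,-0.0426,0,42],[-0.3325,-0.0426,0,42]]
  ],
  "grip": 0.05
}}

```text
clock: 27.03
position: [0.5523, -0.3532, 0.2409]
tool_rot: [-3.14, 0.001, 0.836]
force: [-0.0, 0.3, 0.6]
grip_width: 0.05
finger_force: 0.0
```

Emit:
{"name": "carry_out", "arguments": {
  "rows": [
    [[0,0,0,0],[0,0,0,0],[0,0,0,0],[0,0,0,0]]
  ]
}}

```text
clock: 27.37
position: [0.5539, -0.3504, 0.2421]
tool_rot: [-3.141, -0.0, 0.839]
force: [-0.2, 0.8, -0.7]
grip_width: 0.05
finger_force: 0.0
```

```bash
python3 - <<'E'
from h import *
np.set_printoptions(precision=4,suppress=True)
go(.5533,-.3515,.160,.838)
f=bot.grab_frame("top")
for o in fits(f,"walnut",.132)+fits(f,"ash_a",.092): print(o)
for n in("top","scene"):
    g=bot.grab_frame(n)
    for r in bot.spot_point(g,"selector_grip")[:1]: print(r["position"],r["conf"],at(g,r["position"],.157))
save(g,"k.png",4,(180,170,360,320))
E
```

```text
t 27.37 pos [ 0.5539 -0.3504  0.2421] rpy [-3.1415 -0.0004  0.8388] F [-0.2  0.8 -0.7] g 0.05 0.0 q7 0.03
shift [-0.0012  0.0003  0.0821  0.0486]
('walnut', 0.74, array([ 0.5969, -0.0179,  1.5775]), np.float64(0.036))
('ash_a', 0.86, array([0.236 , 0.2469, 2.4105]), np.float64(0.129))
('ash_a', 0.7, array([ 0.5503, -0.0184,  1.6289]), np.float64(0.249))
('ash_a', 0.55, array([ 0.6598, -0.0179,  1.5616]), np.float64(0.723))
[394.1, 191.2] 0.57 [ 0.5498 -0.3545  0.157 ]
[226.9, 295.8] 0.54 [ 0.5526 -0.3428  0.157 ]
```

View pics/k.png

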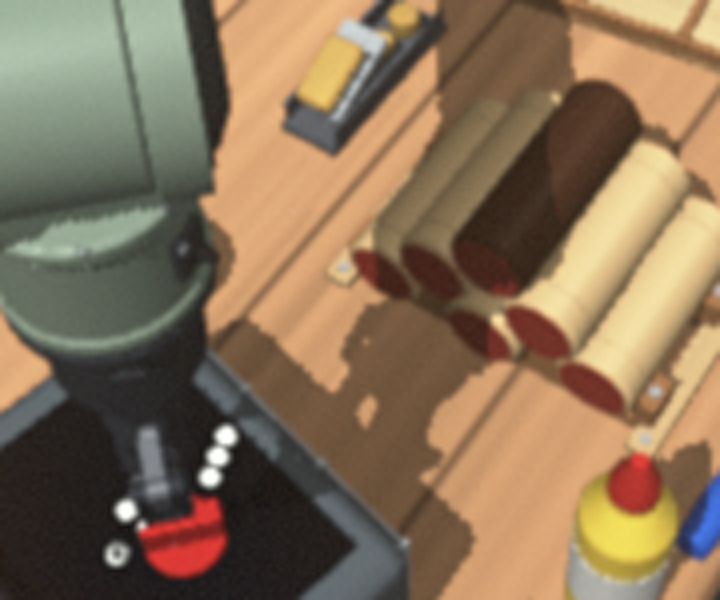

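The pyramid stands, with the walnut at (0.597, -0.018). Now I lower onto the knob bar and pinch.

Emit:
{"name": "carry_out", "arguments": {
  "rows": [
    [[0,0,0.01,0],[0,0,0.025,0],[0,0,0.045,0],[0,0,0.065,0],[0,0,0.077,0],[0,0,0.082,0],[0,0,0.082,0],[0,0,0.082,0],[0,0,0.082,0]]
  ]
}}

```text
clock: 28.47
position: [0.5538, -0.3519, 0.1611]
tool_rot: [3.14, -0.0, 0.837]
force: [0.2, 0.5, 0.5]
grip_width: 0.0498
finger_force: 0.0
```

Emit:
{"name": "carry_out", "arguments": {
  "rows": [
    [[0,0,0,0],[0,0,0,0],[0,0,0,0],[0,0,0,0],[0,0,0,0],[0,0,0,0],[0,0,0,0],[0,0,0,0],[0,0,0,0],[0,0,0,0]]
  ],
  "grip": 0.005,
  "grip_force": 30
}}

```text
clock: 29.3
position: [0.5537, -0.3517, 0.1607]
tool_rot: [3.141, -0.0, 0.837]
force: [-1.3, 0.7, 5.4]
grip_width: 0.0134
finger_force: 32.4
```

Pinched on the bar, 13.4 mm open. Turn 80° clockwise.

Emit:
{"name": "carry_out", "arguments": {
  "rows": [
    [[0,0,0,4],[0,0,0,10],[0,0,0,16.5],[0,0,0,23],[0,0,0,29.5],[0,0,0,36],[0,0,0,42.5],[0,0,0,49],[0,0,0,55.5],[0,0,0,62],[0,0,0,68],[0,0,0,73]]
  ]
}}

```text
clock: 30.3
position: [0.5538, -0.3526, 0.1607]
tool_rot: [3.14, -0.002, -0.443]
force: [1.6, -5.5, 0.5]
grip_width: 0.0131
finger_force: 31.9
```

Emit:
{"name": "carry_out", "arguments": {
  "rows": [
    [[0,0,0,3],[0,0,0,6],[0,0,0,7],[0,0,0,7],[0,0,0,7],[0,0,0,7]]
  ]
}}

```text
clock: 30.8
position: [0.5538, -0.3527, 0.1607]
tool_rot: [3.14, -0.002, -0.56]
force: [1.8, -7.0, 2.7]
grip_width: 0.0131
finger_force: 31.9
```

Emit:
{"name": "carry_out", "arguments": {
  "rows": [
    [[0,0,0,0],[0,0,0,0],[0,0,0,0],[0,0,0,0],[0,0,0,0],[0,0,0,0]]
  ],
  "grip": 0.045
}}

```text
clock: 31.3
position: [0.5534, -0.3514, 0.1601]
tool_rot: [-3.141, 0.0, -0.559]
force: [0.4, -0.1, 0.0]
grip_width: 0.0452
finger_force: 0.0
```

Emit:
{"name": "carry_out", "arguments": {
  "rows": [
    [[0,0,-0.01,0],[0,0,-0.03,0],[0,0,-0.06,0],[0,0,-0.09,0],[0,0,-0.11,0],[0,0,-0.12,0],[-0.02,-0.02,-0.12,0],[-0.05,-0.04,-0.12,0],[-0.08,-0.06,-0.12,0],[-0.1,-0.08,-0.12,0],[-0.1,-0.08,-0.12,0],[-0.1,-0.08,-0.12,0]]
  ]
}}

```text
clock: 32.3
position: [0.5113, -0.229, 0.2803]
tool_rot: [-3.141, 0.0, -0.557]
force: [1.1, -1.2, -0.4]
grip_width: 0.0451
finger_force: 0.0
```

```bash
python3 - <<'E'
from h import *
go(.5533,-.3515,.160,.838)
a=bot.grab_frame("scene");b=bot.grab_frame("top")
for o in fits(b,"walnut",.132)+fits(b,"ash_a",.092): print(o)
c=lambda f,x,y,w,h: cv2.resize(np.array(f["pixels"])[y:y+h,x:x+w,::-1],(390,390),interpolation=cv2.INTER_CUBIC)
cv2.imwrite("pics/end.png",np.hstack([c(a,190,170,170,170),c(b,355,160,65,65)]))
E
```

```text
t 32.3 pos [ 0.5113 -0.229   0.2803] rpy [-3.1407e+00  3.0000e-04 -5.5660e-01] F [ 1.1 -1.2 -0.4] g 0.0451 0.0 q7 -1.28
shift [  0.1003   0.0818   0.1203 -79.9035]
('walnut', 0.94, array([ 0.597 , -0.0179,  1.5761]), np.float64(0.035))
('ash_a', 0.95, array([ 0.5508, -0.0185,  1.5529]), np.float64(0.213))
('ash_a', 0.56, array([ 0.6522, -0.0186,  1.4961]), np.float64(0.757))
```

View pics/end.png

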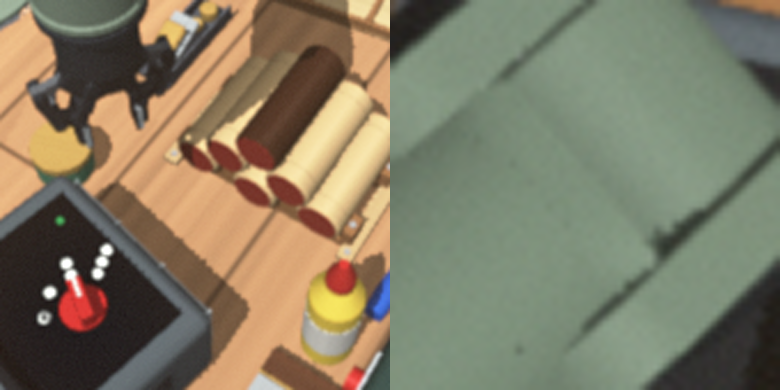

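The pointer sits on the two dots, the pyramid of six stands, and the gripper is clear of everything.

```bash
python3 -c "
from workcell import bot
print(bot.job_done())"
```

```text
the job is handed in; nothing more can be done
None
```

The pyramid of six stands on the rack, with the two ash blanks in the bottom-row gaps and the walnut on top. The fan selector is turned to its two-dot mark, and the job was handed in at about 33 s of the 72 s allowed; the hand-in gave no verdict.

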